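# Lock the rotor nut deep in a mill head with a long T-key

### The job

Take the long T-key out of its stand, lower it down the bore of the mill's grinding head so that its two pins drop beside the bridge of the nut at the bottom, and turn it clockwise (seen from above) to bring the nut round until the key's T-bar lies in line with the two raised marks on the rim; do not overshoot. Then let go and leave the key standing upright on the nut with its bar on the marks, without disturbing the pots and the weighing boat.

Things in the scene. Friction and masses are not known exactly. Their poses are not given: they have to be found in the camera images.
- head: mill grinding head, fixed: upright aluminium cylinder 80 mm across (flanges 88 mm) on a 120x120x12 mm steel plate with four screws. Origin: centre of the plate's underside, on the bench; the rim is 105 mm above it. The marks are two dark ribs across the rim from each other, along the head's own +x and -x, 5 mm wide, 4 mm high.
- bore_mouth (a point): centre of the mouth of the bore, level with the rim of the head, on its axis. The bore is round, upright and 48 mm wide; the nut's face lies 75 mm below this point.
- nut_face (a point): centre of the nut's flat upper face at the bottom of the bore, where the key's pins come to rest. x axis along the nut's bridge, turning with it. The nut is a 40 mm disc with a straight raised bridge right across it, 38 mm long, 5 mm wide, 8 mm high, and a 14 mm round boss in the middle, 8.5 mm high.
- nut (a joint): angle of the nut about the bore's upright axis, rad: 0 when its bridge is in line with the two marks (locked), negative before that (starts between -1.0 and -0.6), growing as the nut turns clockwise seen from above. It stays where it is left (friction 0.1 N m) and turns from -1.5 to 0.7; there is no stop at 0.
- key: loose steel T-key, 0.2 to 0.3 kg, about 158 mm tall, standing in its stand. Origin: on its axis, level with the tips of its pins (lower end); z up the shaft, x along the T-bar. Shaft 14 mm thick; guide collar 42 mm across, 52 to 68 mm above the origin; round foot 40 mm across, 10 to 30 mm above the origin; two 6 mm pins stick 10 mm down from the foot.
- key_bar (a point): centre of the key's T-bar, 150 mm above the key's origin, same axes: the place to grip it. The bar is 116 mm long, 14x14 mm over its middle 90 mm, with round black end caps 17 mm thick.
- key_pins (a point): point between the tips of the key's two pins (same as its origin); its x axis runs from pin to pin, each 14 mm off the axis: 0.404 rad counter-clockwise (from above) of the T-bar. So the T-bar is parallel to the bridge while the pins push it clockwise. The pins clear the bridge with the T-bar 0 to 2.33 rad counter-clockwise of it (or half a turn more); else they land on it.
- stand: grey upright tube stand for the key, fixed: tube about 58 mm across with a 48 mm opening, top 87 mm above the bench, foot disc 92 mm across. Origin: centre of its underside. The key's pin tips stand 12 mm above the origin; it lifts straight out.
- pot_k2: sample pot with yellow cap, 48 mm wide, 61 mm tall, bystander; origin at its underside
- pot_k4: another such pot, bystander
- pot_k6: another such pot, bystander
- boat: shallow white square weighing boat, 68x68x16 mm, bystander; origin at its underside
Things that resemble listed ones, but are neither listed nor needed, are in the scene too. Leave any green look-alike of the key alone.

How it is judged (in metres and radians):
On the way:
1. the key stands on the nut at the bottom of the bore, pins down beside the bridge (horizontal distance between key and nut_face below 0.006 m and z of key in the frame of nut_face below 0.004 m and angle between key's own z axis and vertical below 0.12 rad), for 0.2 s.
At the end, for the whole second after the job is handed in: The nut is within 0.15 rad (8.6 degrees) of its mark; the key still stands on it, released and at rest: pin tips within 4 mm of the nut's face and the key's axis within 6 mm of the nut's there, leaning less than 0.12 rad, its T-bar within 0.2 rad of the line of the two marks (all of step 1 and value of joint nut between -0.15 and 0.15 rad and angle between the x axis of key and the x axis of head, either way round below 0.2 rad and linear speed of key below 0.02 m/s and velocity of joint nut between -0.05 and 0.05 rad/s); the robot touches nothing.
It fails at once if a pot or the weighing boat is moved more than 30 mm (distance of any of pot_k2, pot_k4, pot_k6, boat from where it was at the start of the episode above 0.03 m).
It also fails if it takes over 48 s, if anything falls off the work surface, if the arm or the gripper's body presses on something with over 40 N, if the wrist force passes 120 N, or if a joint passes its speed limit or range.

### The arm

A 6-joint arm with a two-finger parallel gripper is mounted at the origin on a cart in front of the work surface, level with it; the furniture and walls round the work are solid. World frame = base frame: x ahead of the robot, y to its left, z up, the work surface at z = 0. Lengths are in m, angles in degrees, forces in N, time in s.
With the tool pointing down it reaches from about 0.25 to 0.725 m from the base axis. Payload 9.7 kg.
Tool frame: the origin (TCP) lies at the very end of the fingers, on their centre line; the grasp point (between the pads) lies grasp_offset behind it (grasp_offset is the distance from the TCP to the grasp point, in m); z points along the fingers, y is the line along which they close (so a half turn about z gives the same grasp; the last joint's range is limited). The gripper opens to 85 mm and grips with 20 to 120 N. Pads are 22 mm wide; open, the fingers measure 114 mm over their backs; the gripper's body (76 mm by 85 mm) begins 54 mm behind the grasp point. The pads swing forward as they close: fully open they stand 13 mm farther back than shut.
Start: joints at [73.339, 4.979, 10.078, 95.1, 0, 90], TCP at [0.158, 0.527, 0.231] pointing down, gripper open.
Joint ranges: [-179.16, 179.16], [-48.56, 103.87], [-65.8, 70.77], [-126.05, 130.52], [-82.76, 87.17], [-180, 180]. Speed limits (degrees/s): [127.2, 127.2, 147.25, 180, 180, 180].

### API

Orientations are given as [roll, pitch, yaw] about the fixed x, y, z axes, in that order (R = Rz(yaw) Ry(pitch) Rx(roll)).
In Python, from workcell import get_obs, camera, calibration, job_done, recognise, cut_out, mark_of, grasp_offset gives the robot as it stands.
- The arm moves only by the tool servo_tool, never from a script. Its argument "moves" is a list of rows, each a list of 3 entries, a list of its own where there are three numbers: the turn, a rotation vector about the tool's x, y, z in degrees, then the shift along the tool's x, y, z in m, then the opening in per cent of the stroke, from 0 (shut) to 100 (fully open). In form: [[[ax, ay, az], [x, y, z], claw], ...]. A call has 1 to 12 rows; each row shifts and turns the commanded pose from where the row before left it, along the tool's axes as they then stand; what a row does not reach is not made up. A row lasts 1/10 s, in which the tool goes at most 50 mm and 8.59 degrees, less where a joint would pass 70% of its speed; a pose out of reach is approached as far as the arm can. A call is refused whole if a number of a shift passes 0.05 or a number of a turn 8.59, either way. A call with a gripper value outside its range is refused whole. The fingers move at their own pace and stop on an object; "force" is the grip in N (left out, the last holds). Time passes only in rows, so rows that do not move let the fingers close. It gives the time, the measured TCP pose, the force, the opening and the grip force at its end, in the units of the state.
- get_obs(): the state, without advancing time (a new reading comes with each control period).
- camera(name): name is "scene" or "top" or "wrist"; returns (picture, depth): 480x640x3 uint8, red, green, blue; 480x640 float32, m along the optical axis (not along the pixel's ray), 0 where there is no reading.
- calibration(name): a dict with "camera_matrix" (3x3 intrinsics, pixels), "R" (3x3) and "t" (3): a world point X has camera coordinates R X + t. Camera axes: x right, y down, z forward; pixel columns grow to the right and rows downward; lengths in m; the calibration is good to about 2 mm. A picture is of the moment at which its call begins: read the wrist's pose just before it. calibration takes no time and is no camera call; for the wrist camera it gives the pose at the moment of the call.
- job_done(): hands the job in; it is judged then, once.
Trained networks look in the newest picture that a camera, given by its name, has taken for a name from the list of things; names that differ only in an ending like _2 or _b are one class to them, and where a whole thing is asked for, a point or a joint stands for the part that bears it (a point fixed in the world has none). Each returns a list of dicts, best first, with "score" (0 to 1); they miss things now and then, are a little off and sometimes report something else, mostly with a low value. They report only what shows in the picture. A call takes as long as a camera call. They do not tell look-alikes from the thing itself.
- recognise(name, camera): "xyz" ([x, y, z] in m, in the coordinates of the camera as it stood for that picture, good to about 4 mm: the middle of the surface that is visible of it).
- cut_out(name, camera): "mask" (480x640 bool, what is visible of it).
- mark_of(name, camera): "xyz" ([x, y, z] in m, in the coordinates of the camera as it stood for that picture, good to about 4 mm: a listed point, or the origin of a listed thing).
The state is a dict: "time": time; "q": joint angles; "qd": joint speeds; "joint_efforts": joint torques, N m; "ee_pos": TCP position; "tcp_rot": TCP orientation; "wrist_force": force on the tool from outside, world axes, zero at the start; "torque": the same for the moment, N m; "opening": finger opening in m; "grasp_force": force on a finger pad.
Only numpy, scipy, OpenCV 4.12 (cv2) and the standard library are available. Lean on these libraries where they do the work, as an engineer would, in place of code of your own. Each camera call takes 0.05 s, during which the arm holds its last target. There are 200 camera calls.

## Working session

There is one attempt and no reset: what is moved stays moved. The work goes in short steps, Python scripts to look and compute and a tool call to move; the robot and the scene stay as the last step left them, time stands still between calls to the robot, and variables do not carry over. Pictures are saved under pics/ and viewed, at most 10 in all, crops included, and the job is handed in when it is done.

Besides the shell and the picture viewer there is one more tool, called after "Request:" by a JSON object that holds its "op" and its "data", one argument or row to a line. servo_tool: Moves the arm, as the interface text tells. Its arguments: {"type":"object","properties":{"moves":{"type":"array"},"force":{"type":"number"}},"required":["moves"]}

```bash
ls; mkdir -p pics; cat > h.py <<'E'
import numpy as np, cv2
from workcell import *
def W(name,p):
    c=calibration(name); return np.array(c["R"]).T@(np.array(p)-np.array(c["t"]))
def cloud(name,depth):
    c=calibration(name);K=np.array(c["camera_matrix"])
    v,u=np.mgrid[0:480,0:640]
    P=np.stack([(u-K[0,2])/K[0,0]*depth,(v-K[1,2])/K[1,1]*depth,depth],-1)
    return (P-np.array(c["t"]))@np.array(c["R"])
def save(n,im): cv2.imwrite(n,im[:,:,::-1])
def px(name,X):
    c=calibration(name);q=np.array(c["camera_matrix"])@(np.array(c["R"])@X+np.array(c["t"]));return (q[:2]/q[2]).round()
E
python3 - <<'E'
from h import *
o=get_obs();print(o["ee_pos"],o["tcp_rot"],o["opening"],grasp_offset)
for c in("scene","top"):
    im,d=camera(c);save(f"pics/{c}.png",im);np.savez(f"{c}.npz",im=im,d=d)
    for n in("head","bore_mouth","nut_face","key","key_bar","stand","pot_k2","boat"):
        for r in mark_of(n,c)[:4]:
            w=W(c,r["xyz"]);print(c,n,round(r["score"],2),w.round(3),px(c,w))
E
```

```text
pics
[0.15761719 0.52668297 0.23057021] [-1.79921774e+02  1.39014326e-03  1.63341056e+02] 0.08528571966153459 0.0187
scene head 0.87 [0.527 0.111 0.005] [362. 318.]
scene bore_mouth 0.67 [0.525 0.111 0.104] [364. 289.]
scene key 0.61 [ 0.358  0.069 -0.   ] [291. 376.]
scene key_bar 0.73 [0.349 0.069 0.153] [281. 333.]
scene stand 0.82 [ 0.461  0.381 -0.003] [275. 240.]
scene stand 0.45 [0.666 0.359 0.004] [359. 215.]
scene pot_k2 0.91 [0.665 0.363 0.001] [357. 215.]
scene pot_k2 0.88 [ 0.671  0.262 -0.001] [383. 243.]
scene pot_k2 0.6 [ 0.676  0.135 -0.001] [418. 283.]
scene boat 0.7 [0.343 0.234 0.002] [249. 309.]
top head 0.55 [0.525 0.113 0.003] [374. 240.]
top bore_mouth 0.7 [0.526 0.114 0.001] [374. 239.]
top bore_mouth 0.61 [0.529 0.114 0.105] [379. 233.]
top nut_face 0.78 [0.528 0.11  0.034] [377. 237.]
top key 0.85 [0.351 0.064 0.002] [396. 323.]
top key 0.7 [0.462 0.383 0.012] [244. 267.]
top key_bar 0.97 [0.462 0.378 0.162] [238. 263.]
top key_bar 0.96 [0.354 0.066 0.15 ] [407. 325.]
top stand 0.97 [0.463 0.386 0.005] [243. 266.]
top pot_k2 0.87 [0.67  0.135 0.003] [365. 171.]
top pot_k2 0.76 [0.675 0.262 0.001] [305. 167.]
top pot_k2 0.75 [0.665 0.361 0.001] [257. 171.]
top boat 0.62 [ 0.342  0.238 -0.002] [313. 326.]
```

View pics/scene.png

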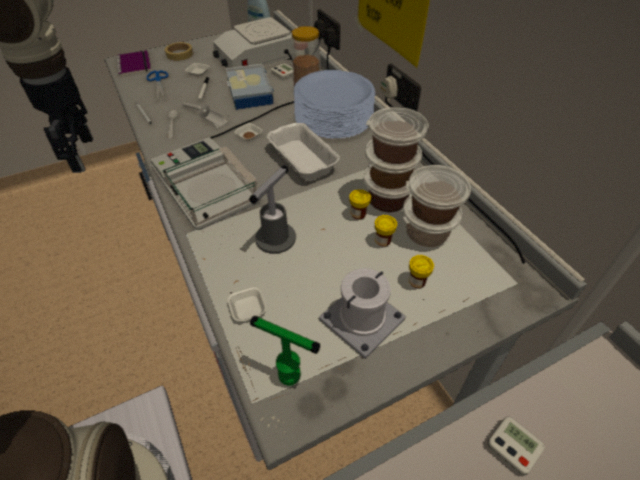

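```bash
python3 - <<'E'
from h import *
z=np.load("top.npz");im=z["im"];d=z["d"]
P=cloud("top",d)
c=im[130:370,200:440];save("pics/topc.png",cv2.resize(c,(600,600),interpolation=cv2.INTER_CUBIC))
# bars: points near z=.169 at stand (top of bar), rim ribs z>.106
def bar(cx,cy,z0,z1,r):
    m=(abs(P[...,2]-(z0+z1)/2)<(z1-z0)/2)&(np.hypot(P[...,0]-cx,P[...,1]-cy)<r)
    q=P[m];(c,s,a),=[cv2.minAreaRect(q[:,:2].astype(np.float32)*1000)]
    mu=q.mean(0);u,S,v=np.linalg.svd((q-mu)[:,:2],full_matrices=False)
    print(len(q),mu.round(4),"rect",np.round(c,1),np.round(s,1),a,"ang",np.degrees(np.arctan2(v[0,1],v[0,0])).round(1))
bar(.462,.38,.145,.185,.07)
bar(.354,.066,.135,.17,.07)
bar(.527,.112,.1065,.115,.05)
bar(.527,.112,.095,.115,.05)
m=(P[...,2]>.1)&(P[...,2]<.115)&(np.hypot(P[...,0]-.527,P[...,1]-.112)<.05)
print(np.histogram(P[m][:,2],12))
m=(np.hypot(P[...,0]-.527,P[...,1]-.112)<.018);print(np.histogram(P[m][:,2],12))
E
```

```text
528 [0.4629 0.3815 0.1702] rect [463.3 382. ] [115.6  16.5] 31.339250564575195 ang -148.6
540 [0.3544 0.0667 0.1575] rect [354.1  65.9] [ 16.  116.3] 36.82748794555664 ang 127.1
647 [0.528  0.1113 0.1086] rect [528.  111.1] [85.8 86.1] 85.02918243408203 ang -167.6
1175 [0.5277 0.1111 0.1067] rect [528.  111.1] [86.8 87. ] 64.57867431640625 ang 163.4
(array([ 16,  30,  82, 144, 212, 220, 189, 152,  69,  34,   7,   2]), array([0.10018636, 0.10141344, 0.10264051, 0.10386758, 0.10509465,
       0.10632172, 0.10754879, 0.10877586, 0.11000293, 0.11123   ,
       0.11245707, 0.11368414, 0.11491121]))
(array([ 2,  8, 23, 33, 41, 24, 20, 14, 19, 10,  4,  8]), array([0.02486237, 0.02657996, 0.02829755, 0.03001514, 0.03173273,
       0.03345032, 0.03516791, 0.0368855 , 0.03860309, 0.04032069,
       0.04203828, 0.04375587, 0.04547346]))
```

View pics/topc.png

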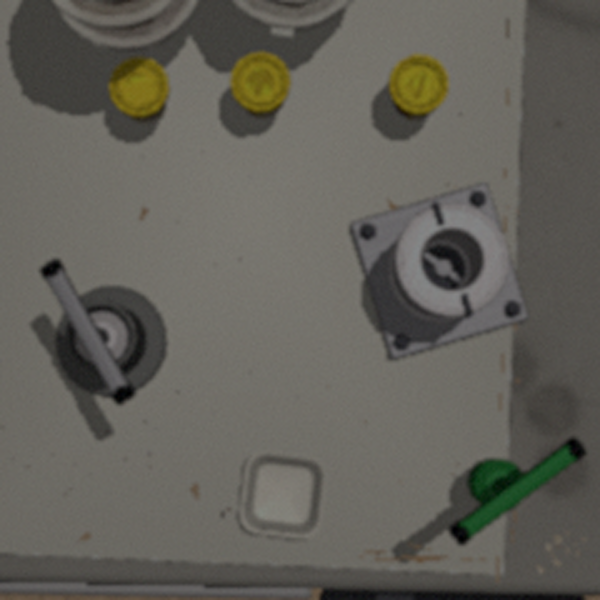

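The top crop shows two T-keys. The steel one stands in the grey stand at crop (90,330), scene (272,205). The green look-alike is at crop (520,490), scene (288,350). The task key is the steel one in the grey stand. The head is at crop (450,260), with marks at about (437,213) and (467,305). The bridge runs from upper left to lower right.

```bash
cat >> h.py <<'E'
def plane(name,uv,z,cal=None):
    c=cal or calibration(name);R=np.array(c["R"]);t=np.array(c["t"])
    r=R.T@np.linalg.inv(np.array(c["camera_matrix"]))@np.array([uv[0],uv[1],1.]);o=-R.T@t
    return o+r*(z-o[2])/r[2]
def go(x,y,z,yaw):
    from scipy.spatial.transform import Rotation as Ro
    o=get_obs();R=Ro.from_euler("xyz",o["tcp_rot"],degrees=True)
    d=R.inv().apply(np.array([x,y,z])-o["ee_pos"]);dy=(yaw-o["tcp_rot"][2]+180)%360-180
    rv=(R.inv()*Ro.from_euler("xyz",[180,0,yaw],degrees=True)).as_rotvec(degrees=True)
    print("t",o["time"],"pos",o["ee_pos"].round(4),o["tcp_rot"].round(2),"q6",round(o["q"][5],1),"shift",d.round(4),"rotvec",rv.round(2))
E
python3 - <<'E'
from h import *
a=plane("top",(374.8,215.2),.109);b=plane("top",(386.8,252),.109)
print(a,b,(a+b)/2,np.degrees(np.arctan2(*(a-b)[1::-1])))
a=plane("top",(200+425/2.5,130+255/2.5),.038);b=plane("top",(200+460/2.5,130+275/2.5),.038)
print(a,b,np.degrees(np.arctan2(*(a-b)[1::-1])))
go(.463,.382,.26,211.4)
E
```

```text
[0.56207976 0.12325815 0.109     ] [0.4915218  0.09925973 0.109     ] [0.52680078 0.11125894 0.109     ] 18.78437467218912
[0.53677062 0.1254027  0.038     ] [0.52103663 0.09665403 0.038     ] 61.30835895593211
t 0.9 pos [0.1577 0.5269 0.2313] [180.     0.   163.34] q6 90.0 shift [-0.334  -0.0513 -0.0287] rotvec [  0.     0.   -48.06]
```

Request:
{"op": "servo_tool", "data": {
  "moves": [
    [[0, 0, 0], [-0.028, -0.0043, -0.0024], 100],
    [[0, 0, 0], [-0.028, -0.0043, -0.0024], 100],
    [[0, 0, 0], [-0.028, -0.0043, -0.0024], 100],
    [[0, 0, 0], [-0.028, -0.0043, -0.0024], 100],
    [[0, 0, 0], [-0.028, -0.0043, -0.0024], 100],
    [[0, 0, 0], [-0.028, -0.0043, -0.0024], 100],
    [[0, 0, 0], [-0.028, -0.0043, -0.0024], 100],
    [[0, 0, 0], [-0.028, -0.0043, -0.0024], 100],
    [[0, 0, 0], [-0.028, -0.0043, -0.0024], 100],
    [[0, 0, 0], [-0.028, -0.0043, -0.0024], 100],
    [[0, 0, 0], [-0.028, -0.0043, -0.0024], 100],
    [[0, 0, 0], [-0.026, -0.004, -0.0023], 100]
  ]
}}

```text
time: 2.1
ee_pos: [0.4641, 0.3813, 0.2601]
tcp_rot: [180.0, 0.0, 163.3]
wrist_force: [-1.0, 0.0, 0.9]
opening: 0.0857
grasp_force: 0.0
```

Request:
{"op": "servo_tool", "data": {
  "moves": [
    [[0, 0, -8], [0, 0, 0], 100],
    [[0, 0, -8], [0, 0, 0], 100],
    [[0, 0, -8], [0, 0, 0], 100],
    [[0, 0, -8], [0, 0, 0], 100],
    [[0, 0, -8], [0, 0, 0], 100],
    [[0, 0, -8], [0, 0, 0], 100],
    [[0, 0, 0], [0, 0, 0], 100],
    [[0, 0, 0], [0, 0, 0], 100]
  ]
}}

```text
time: 2.9
ee_pos: [0.463, 0.382, 0.26]
tcp_rot: [-180.0, 0.0, -148.9]
wrist_force: [0.7, -0.9, -0.3]
opening: 0.0853
grasp_force: 0.0
```

```bash
python3 - <<'E'
from h import *
go(.463,.382,.26,211.4)
im,d=camera("wrist");save("pics/w1.png",im);P=cloud("wrist",d)
for n in("key_bar","stand"):
    for r in mark_of(n,"wrist")[:2]:print(n,r["score"],W("wrist",r["xyz"]).round(4))
m=(P[...,2]>.163)&(P[...,2]<.178)&(np.hypot(P[...,0]-.463,P[...,1]-.382)<.07)
q=P[m];print(len(q),q.mean(0),cv2.minAreaRect(q[:,:2].astype(np.float32)*1000))
E
```

```text
t 2.9 pos [0.463 0.382 0.26 ] [-180.     0.  -148.9] q6 8.4 shift [-0. -0. -0.] rotvec [-0.   0.  -0.3]
key_bar 0.74 [0.4599 0.3815 0.1639]
stand 0.8 [0.4606 0.387  0.0008]
stand 0.36 [0.6716 0.2643 0.0019]
2994 [0.45673586 0.380753   0.17000096] ((460.2365417480469, 382.9486999511719), (115.28315734863281, 16.8861083984375), 31.41866683959961)
```

View pics/w1.png

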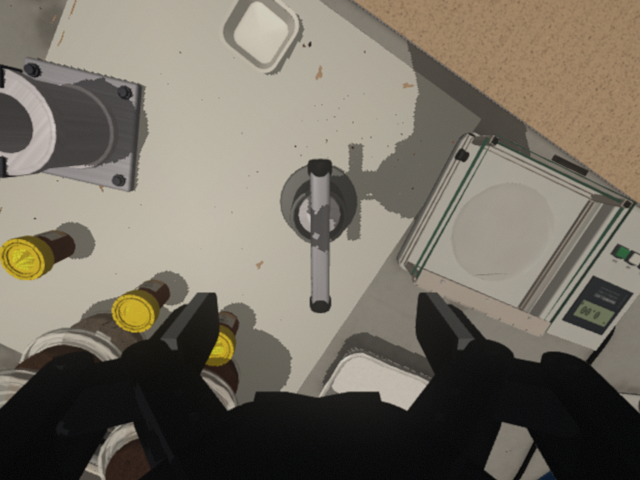

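The wrist view shows the steel key upright in the stand, with its bar running from (320,165) to (320,305), centred between the open fingers. I'll descend and grip it.

Request:
{"op": "servo_tool", "data": {
  "moves": [
    [[0, 0, -0.3], [0.001, 0.001, 0.02], 100],
    [[0, 0, 0], [0, 0, 0.03], 100],
    [[0, 0, 0], [0, 0, 0.03], 100],
    [[0, 0, 0], [0, 0, 0.025], 100],
    [[0, 0, 0], [0, 0, 0.012], 100],
    [[0, 0, 0], [0, 0, 0], 60],
    [[0, 0, 0], [0, 0, 0], 30],
    [[0, 0, 0], [0, 0, 0], 5],
    [[0, 0, 0], [0, 0, 0], 5],
    [[0, 0, 0], [0, 0, 0], 5],
    [[0, 0, 0], [0, 0, 0], 5],
    [[0, 0, 0], [0, 0, 0], 5]
  ],
  "force": 80
}}

```text
time: 4.25
ee_pos: [0.4619, 0.3827, 0.144]
tcp_rot: [180.0, 0.1, -148.4]
wrist_force: [0.8, -0.4, 6.2]
opening: 0.0123
grasp_force: 78.2
```

Request:
{"op": "servo_tool", "data": {
  "moves": [
    [[0, 0, 0], [0, 0, 0], 0],
    [[0, 0, 0], [0, 0, 0], 0]
  ]
}}

```text
time: 4.45
ee_pos: [0.4619, 0.3827, 0.144]
tcp_rot: [180.0, 0.1, -148.4]
wrist_force: [-0.2, 0.2, 5.7]
opening: 0.0123
grasp_force: 78.2
```

Request:
{"op": "servo_tool", "data": {
  "moves": [
    [[0, 0, 0], [0, 0, -0.01], 0],
    [[0, 0, 0], [0, 0, -0.015], 0],
    [[0, 0, 0], [0, 0, -0.02], 0],
    [[0, 0, 0], [0, 0, -0.02], 0],
    [[0, 0, 0], [0, 0, -0.02], 0],
    [[0, 0, 0], [0, 0, -0.025], 0],
    [[0, 0, 0], [0, 0, -0.02], 0],
    [[0, 0, 0], [0, 0, -0.01], 0],
    [[0, 0, 0], [0, 0, 0], 0]
  ]
}}

```text
time: 5.35
ee_pos: [0.4619, 0.3825, 0.2842]
tcp_rot: [180.0, 0.1, -148.4]
wrist_force: [0.2, 0.4, -2.1]
opening: 0.0126
grasp_force: 78.1
```

```bash
python3 - <<'E'
from h import *
go(.528,.111,.284,258)
im,d=camera("wrist");save("pics/w2.png",im);P=cloud("wrist",d);np.savez("w2.npz",im=im,d=d,P=P)
o=get_obs();print(o["wrist_force"],o["opening"])
for n in("key_bar","key"):
    for r in mark_of(n,"wrist")[:2]:print(n,r["score"],W("wrist",r["xyz"]).round(4))
E
```

```text
t 5.35 pos [0.4619 0.3825 0.2842] [ 1.7999e+02  1.0000e-01 -1.4836e+02] q6 8.0 shift [ 0.0861 -0.2659 -0.    ] rotvec [-3.000e-02  1.000e-01 -4.636e+01]
[ 0.6610168   0.36724824 -2.1701913 ] 0.01276008902306272
key_bar 0.67 [0.4447 0.2116 0.0065]
key_bar 0.58 [0.4627 0.3836 0.3001]
```

View pics/w2.png

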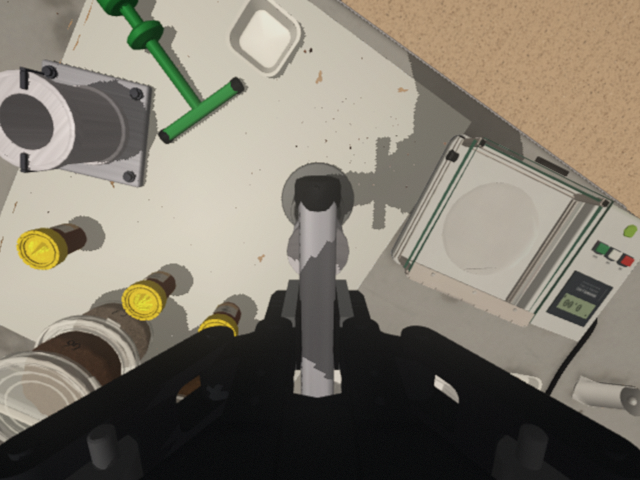

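The key is held, with its bar vertical in the picture around (320,290) and the stand behind it. The green look-alike now lies on the bench, bar at (200,110). It has fallen over, but it is clear of the carry path at my height. I'll move over the head and check it there with the top camera.

Request:
{"op": "servo_tool", "data": {
  "moves": [
    [[0, 0, 0], [0.0045, -0.014, 0], 0],
    [[0, 0, 0], [0.0082, -0.0253, 0], 0],
    [[0, 0, 0], [0.0082, -0.0253, 0], 0],
    [[0, 0, 0], [0.0082, -0.0253, 0], 0],
    [[0, 0, 0], [0.0082, -0.0253, 0], 0],
    [[0, 0, 0], [0.0082, -0.0253, 0], 0],
    [[0, 0, 0], [0.0082, -0.0253, 0], 0],
    [[0, 0, 0], [0.0082, -0.0253, 0], 0],
    [[0, 0, 0], [0.0082, -0.0253, 0], 0],
    [[0, 0, 0], [0.0082, -0.0253, 0], 0],
    [[0, 0, 0], [0.0078, -0.0242, 0], 0],
    [[0, 0, 0], [0, 0, 0], 0]
  ]
}}

```text
time: 6.7
ee_pos: [0.5278, 0.1076, 0.2822]
tcp_rot: [-180.0, -0.1, -148.5]
wrist_force: [0.1, 0.7, -2.2]
opening: 0.0127
grasp_force: 78.3
```

Request:
{"op": "servo_tool", "data": {
  "moves": [
    [[0, 0, -7], [0, 0, 0], 0],
    [[0, 0, -7], [0, 0, 0], 0],
    [[0, 0, -7], [0, 0, 0], 0],
    [[0, 0, -7], [0, 0, 0], 0],
    [[0, 0, -7], [0, 0, 0], 0],
    [[0, 0, -7], [0, 0, 0], 0],
    [[0, 0, -4.4], [0, 0, 0], 0],
    [[0, 0, 0], [0, 0, 0], 0],
    [[0, 0, 0], [0, 0, 0], 0]
  ]
}}

```text
time: 7.6
ee_pos: [0.5275, 0.1108, 0.2826]
tcp_rot: [180.0, -0.0, -102.1]
wrist_force: [-0.3, 0.5, -2.0]
opening: 0.0126
grasp_force: 78.3
```

```bash
python3 - <<'E'
from h import *
go(.528,.111,.284,258)
im,d=camera("top");save("pics/t2.png",cv2.resize(im[130:370,200:440],(480,480)))
for n in("pot_k2","boat"):
    for r in mark_of(n,"top")[:3]:print(n,round(r["score"],2),W("top",r["xyz"]).round(4))
ims,d=camera("scene")
imw,d=camera("wrist");P=cloud("wrist",d);np.savez("w3.npz",im=imw,d=d,P=P)
save("pics/m3.png",np.hstack([cv2.resize(ims[180:420,200:460],(400,370)),cv2.resize(imw,(400,300),interpolation=cv2.INTER_AREA).copy() if 0 else cv2.copyMakeBorder(cv2.resize(imw,(400,300)),0,70,0,0,0)]))
E
```

```text
t 7.6 pos [0.5275 0.1108 0.2826] [ 1.7997e+02 -1.0000e-02 -1.0209e+02] q6 -66.0 shift [-0.0003 -0.0005 -0.0014] rotvec [ 0.03 -0.01 -0.09]
pot_k2 0.84 [0.6708 0.1335 0.004 ]
pot_k2 0.7 [0.6648 0.3597 0.0021]
pot_k2 0.57 [0.6703 0.2627 0.0031]
boat 0.62 [ 0.3423  0.2372 -0.0005]
```

View pics/t2.png

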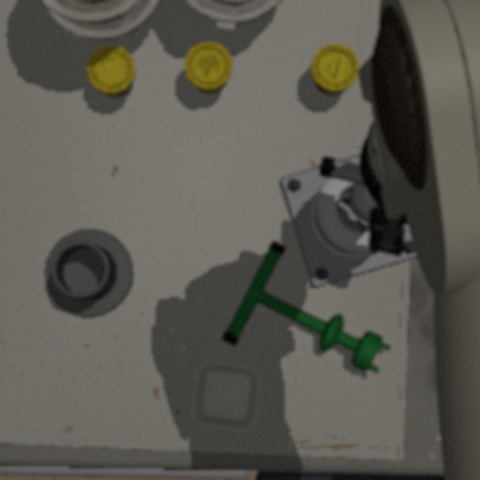

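View pics/m3.png

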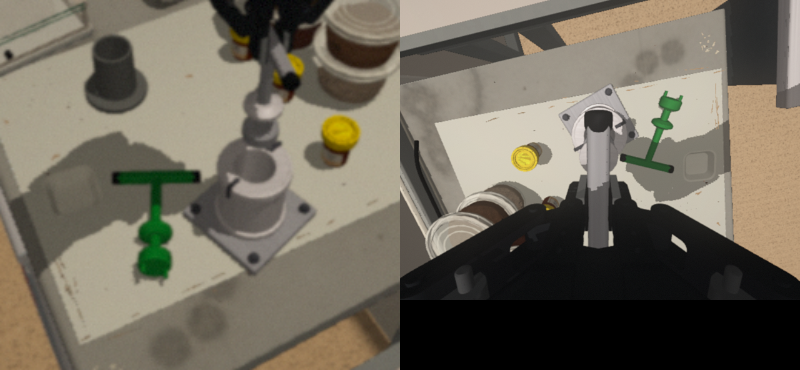

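The key hangs above the bore, with collar and foot visible at (265,110) in the scene crop. The boat and pots haven't moved. Next I'll measure the key axis against the head axis in the same camera.

```bash
python3 - <<'E'
from h import *
from scipy.optimize import least_squares
im,d=camera("scene");P=cloud("scene",d)
def fit(z0,z1,r,c,rmax):
    m=(P[...,2]>z0)&(P[...,2]<z1)&(np.hypot(P[...,0]-c[0],P[...,1]-c[1])<rmax);q=P[m][:,:2]
    s=least_squares(lambda p:np.hypot(*(q-p).T)-r,c,loss="soft_l1",f_scale=.002)
    print(z0,z1,len(q),s.x.round(4),"res",np.median(abs(s.fun)).round(4))
c=[.5275,.111]
fit(.164,.178,.020,c,.035); fit(.186,.201,.007,c,.02);fit(.2055,.2165,.021,c,.035); fit(.224,.262,.007,c,.02)
fit(.03,.08,.040,c,.06);fit(.015,.09,.040,c,.06)
m=(np.hypot(P[...,0]-c[0],P[...,1]-c[1])<.03)&(P[...,2]>.13)&(P[...,2]<.26)
h,e=np.histogram(P[m][:,2],26);print(list(zip(e.round(3),h)))
# rim from scene: z .100-.107 flat annulus r 24..44
m=(abs(P[...,2]-.105)<.003)&(np.hypot(P[...,0]-c[0],P[...,1]-c[1])<.06);q=P[m][:,:2]
print(len(q),cv2.minEnclosingCircle((q*1000).astype(np.float32)),cv2.fitEllipse(cv2.convexHull((q*1000).astype(np.float32))))
E
```

```text
0.164 0.178 119 [0.5292 0.1114] res 0.0004
0.186 0.201 21 [0.5289 0.111 ] res 0.0004
0.2055 0.2165 119 [0.5297 0.1119] res 0.0007
0.224 0.262 153 [0.5292 0.1113] res 0.0004
0.03 0.08 859 [0.5276 0.1113] res 0.0013
0.015 0.09 1489 [0.5272 0.1107] res 0.0021
[(np.float64(0.152), np.int64(5)), (np.float64(0.156), np.int64(1)), (np.float64(0.16), np.int64(1)), (np.float64(0.164), np.int64(30)), (np.float64(0.168), np.int64(36)), (np.float64(0.173), np.int64(41)), (np.float64(0.177), np.int64(92)), (np.float64(0.181), np.int64(160)), (np.float64(0.185), np.int64(14)), (np.float64(0.189), np.int64(9)), (np.float64(0.193), np.int64(1)), (np.float64(0.198), np.int64(0)), (np.float64(0.202), np.int64(0)), (np.float64(0.206), np.int64(6)), (np.float64(0.21), np.int64(44)), (np.float64(0.214), np.int64(166)), (np.float64(0.218), np.int64(159)), (np.float64(0.222), np.int64(15)), (np.float64(0.227), np.int64(17)), (np.float64(0.231), np.int64(15)), (np.float64(0.235), np.int64(20)), (np.float64(0.239), np.int64(14)), (np.float64(0.243), np.int64(19)), (np.float64(0.247), np.int64(13)), (np.float64(0.252), np.int64(18)), (np.float64(0.256), np.int64(23))]
934 ((527.8574829101562, 110.45860290527344), 45.558128356933594) ((527.3926391601562, 111.3477783203125), (86.64966583251953, 88.46927642822266), 115.05367279052734)
```

Request:
{"op": "servo_tool", "data": {
  "moves": [
    [[0, 0, 0], [0.0005, 0.0015, 0], 0],
    [[0, 0, 0], [0, 0, 0.008], 0],
    [[0, 0, 0], [0, 0, 0.012], 0],
    [[0, 0, 0], [0, 0, 0.012], 0],
    [[0, 0, 0], [0, 0, 0.012], 0],
    [[0, 0, 0], [0, 0, 0.008], 0],
    [[0, 0, 0], [0, 0, 0.004], 0],
    [[0, 0, 0], [0, 0, 0], 0]
  ]
}}

```text
time: 8.7
ee_pos: [0.526, 0.1106, 0.2265]
tcp_rot: [180.0, -0.0, -102.0]
wrist_force: [0.9, -0.7, -2.1]
opening: 0.0124
grasp_force: 78.3
```

Request:
{"op": "servo_tool", "data": {
  "moves": [
    [[0, 0, 0], [0, 0, 0.006], 0],
    [[0, 0, 0], [0, 0, 0.006], 0],
    [[0, 0, 0], [0, 0, 0.006], 0],
    [[0, 0, 0], [0, 0, 0.006], 0],
    [[0, 0, 0], [0, 0, 0.006], 0],
    [[0, 0, 0], [0, 0, 0.006], 0],
    [[0, 0, 0], [0, 0, 0.004], 0],
    [[0, 0, 0], [0, 0, 0], 0]
  ]
}}

```text
time: 9.5
ee_pos: [0.5259, 0.1105, 0.1863]
tcp_rot: [179.9, -0.0, -102.0]
wrist_force: [0.8, -0.3, -2.4]
opening: 0.0125
grasp_force: 78.2
```

Request:
{"op": "servo_tool", "data": {
  "moves": [
    [[0, 0, 0], [0, 0, 0.004], 0],
    [[0, 0, 0], [0, 0, 0.004], 0],
    [[0, 0, 0], [0, 0, 0.004], 0],
    [[0, 0, 0], [0, 0, 0.002], 0],
    [[0, 0, 0], [0, 0, 0], 0]
  ]
}}

```text
time: 10.0
ee_pos: [0.526, 0.1106, 0.1726]
tcp_rot: [180.0, -0.0, -102.0]
wrist_force: [-0.7, -0.1, -2.0]
opening: 0.0126
grasp_force: 78.3
```

Request:
{"op": "servo_tool", "data": {
  "moves": [
    [[0, 0, 0], [0, 0, 0.003], 0],
    [[0, 0, 0], [0, 0, 0.002], 0],
    [[0, 0, 0], [0, 0, 0.002], 0],
    [[0, 0, 0], [0, 0, 0.002], 0],
    [[0, 0, 0], [0, 0, 0], 0]
  ]
}}

```text
time: 10.5
ee_pos: [0.5261, 0.1106, 0.1636]
tcp_rot: [180.0, -0.0, -102.0]
wrist_force: [-0.4, -0.2, -2.5]
opening: 0.0126
grasp_force: 78.3
```

Request:
{"op": "servo_tool", "data": {
  "moves": [
    [[0, 0, 0], [0, 0, 0.001], 0],
    [[0, 0, 0], [0, 0, 0.0007], 0],
    [[0, 0, 0], [0, 0, 0], 0]
  ]
}}

```text
time: 10.8
ee_pos: [0.5262, 0.1106, 0.1622]
tcp_rot: [180.0, -0.0, -102.0]
wrist_force: [0.4, 1.0, -2.1]
opening: 0.0127
grasp_force: 78.3
```

Request:
{"op": "servo_tool", "data": {
  "moves": [
    [[0, 0, 0], [0, 0, 0.0006], 0],
    [[0, 0, 0], [0, 0, 0.0005], 0],
    [[0, 0, 0], [0, 0, 0], 0]
  ]
}}

```text
time: 11.1
ee_pos: [0.5265, 0.1107, 0.162]
tcp_rot: [-179.9, 0.0, -102.0]
wrist_force: [-1.2, -0.1, 4.6]
opening: 0.0125
grasp_force: 79.2
```

Request:
{"op": "servo_tool", "data": {
  "moves": [
    [[0, 0, 3], [0, 0, 0], 0],
    [[0, 0, 5], [0, 0, 0], 0],
    [[0, 0, 5], [0, 0, 0], 0],
    [[0, 0, 5], [0, 0, 0], 0],
    [[0, 0, 5], [0, 0, 0], 0],
    [[0, 0, 5], [0, 0, 0], 0],
    [[0, 0, 5], [0, 0, 0], 0],
    [[0, 0, 5], [0, 0, 0], 0],
    [[0, 0, 4], [0, 0, 0], 0],
    [[0, 0, 3], [0, 0, 0], 0],
    [[0, 0, 0], [0, 0, 0], 0]
  ]
}}

```text
time: 12.2
ee_pos: [0.5264, 0.1108, 0.162]
tcp_rot: [-180.0, 0.1, -147.1]
wrist_force: [-0.5, 0.3, 5.6]
opening: 0.0124
grasp_force: 79.3
```

```bash
python3 - <<'E'
from h import *
o=get_obs();print(o["tcp_rot"],o["torque"],o["wrist_force"],o["ee_pos"])
im,d=camera("scene");save("pics/s4.png",cv2.resize(im[220:370,300:450],(600,600),interpolation=cv2.INTER_CUBIC))
E
```

```text
[-1.79988008e+02  6.88291467e-02 -1.47059486e+02] [0.04671482 0.32801315 0.06284949] [-0.52159539  0.25993112  5.64842877] [0.52637397 0.11075968 0.16197878]
```

View pics/s4.png

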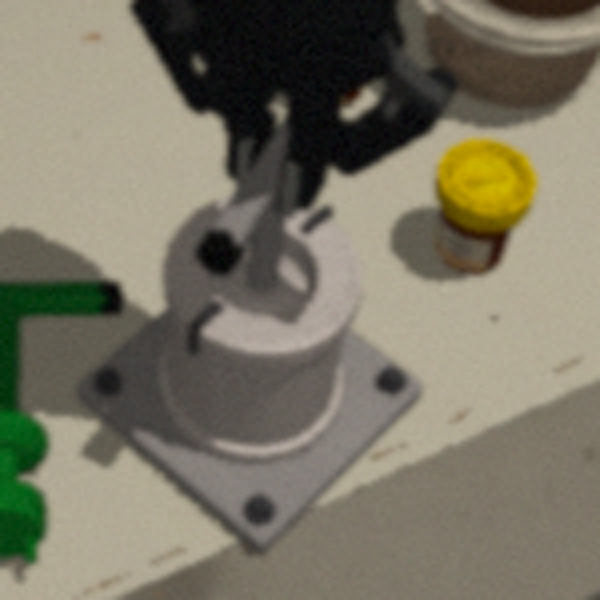

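The key is down in the bore, with its near bar cap at (220,250) above the rim. The marks are at (205,327) and (317,220), and the bar still has about 14° to go. I'll recheck the mark angle from this view.

```bash
python3 - <<'E'
from h import *
for A,B in (((206,324),(317,219)),((209,311),(317,217))):
    a=plane("scene",(300+B[0]/4,220+B[1]/4),.109);b=plane("scene",(300+A[0]/4,220+A[1]/4),.109)
    print(a,b,(a+b)/2,np.degrees(np.arctan2(*(a-b)[1::-1])))
# plate edges angle from the top picture (head x likely along plate edge)
z=np.load("top.npz");P=cloud("top",z["d"]);g=z["im"].astype(int).sum(2)
# dark ribs in the top picture
m=(np.abs(np.hypot(P[...,0]-.5275,P[...,1]-.111)-.034)<.012)&(P[...,2]>.098)&(g<np.median(g[(P[...,2]>.1)&(P[...,2]<.112)&(np.hypot(P[...,0]-.5275,P[...,1]-.111)<.045)])*.55)
v,u=np.nonzero(m);q=np.array([plane("top",p,.109)[:2] for p in zip(u,v)]);th=np.degrees(np.arctan2(q[:,1]-.1111,q[:,0]-.527))
print(np.round(np.sort(th)))
E
```

```text
[0.56244003 0.12219766 0.109     ] [0.48991626 0.096071   0.109     ] [0.52617814 0.10913433 0.109     ] 19.811542577882275
[0.56304543 0.12315744 0.109     ] [0.49441117 0.10130094 0.109     ] [0.5287283  0.11222919 0.109     ] 17.66401635708342
[-166. -166. -166. -165. -165. -165. -164. -164. -164. -163. -163. -163.
 -163. -162. -162. -161. -161. -161. -160.   17.   18.   18.   18.   18.
   18.   19.   19.   19.   20.   20.   21.   21.   22.   22.   22.]
```

Request:
{"op": "servo_tool", "data": {
  "moves": [
    [[0, 0, 3], [0, 0, 0], 0],
    [[0, 0, 3], [0, 0, 0], 0],
    [[0, 0, 3], [0, 0, 0], 0],
    [[0, 0, 3], [0, 0, 0], 0],
    [[0, 0, 1.5], [0, 0, 0], 0],
    [[0, 0, 1], [0, 0, 0], 0],
    [[0, 0, 0], [0, 0, 0], 0],
    [[0, 0, 0], [0, 0, 0], 0]
  ]
}}

```text
time: 13.05
ee_pos: [0.5263, 0.1108, 0.162]
tcp_rot: [180.0, 0.1, -161.5]
wrist_force: [-1.7, -0.0, 5.4]
opening: 0.0125
grasp_force: 79.3
```

```bash
python3 - <<'E'
from h import *
o=get_obs();print(o["tcp_rot"],o["torque"],o["wrist_force"],o["ee_pos"],o["q"])
E
```

```text
[ 1.79992497e+02  6.49357217e-02 -1.61453801e+02] [0.15910535 0.46197613 0.0711559 ] [-1.72911774 -0.01760424  5.43177735] [0.52633101 0.11077585 0.16197453] [ 1.18775157e+01  2.38183315e+00 -3.27412502e-01  8.72271292e+01
  1.49927874e-02 -6.66867957e+00]
```

Request:
{"op": "servo_tool", "data": {
  "moves": [
    [[0, 0, 0], [0, 0, 0], 0],
    [[0, 0, 0], [0, 0, 0], 10]
  ],
  "force": 20
}}

```text
time: 13.25
ee_pos: [0.5263, 0.1108, 0.162]
tcp_rot: [180.0, 0.1, -161.4]
wrist_force: [-1.2, 0.4, 4.4]
opening: 0.0128
grasp_force: 79.3
```

Request:
{"op": "servo_tool", "data": {
  "moves": [
    [[0, 0, 0], [0, 0, 0], 20],
    [[0, 0, 0], [0, 0, 0], 30],
    [[0, 0, 0], [0, 0, 0], 45],
    [[0, 0, 0], [0, 0, 0], 60],
    [[0, 0, 0], [0, 0, 0], 60],
    [[0, 0, 0], [0, 0, -0.01], 60],
    [[0, 0, 0], [0, 0, -0.02], 60],
    [[0, 0, 0], [0, 0, -0.03], 60],
    [[0, 0, 0], [0, 0, -0.03], 60],
    [[0, 0, 0], [0, 0, -0.02], 60],
    [[0, 0, 0], [0, 0, 0], 60],
    [[0, 0, 0], [0, 0, 0], 60]
  ]
}}

```text
time: 14.45
ee_pos: [0.5264, 0.1106, 0.2716]
tcp_rot: [-180.0, 0.1, -161.5]
wrist_force: [-0.7, 0.0, -0.3]
opening: 0.0515
grasp_force: 0.0
```

```bash
python3 - <<'E'
from h import *
o=get_obs();print(o["ee_pos"],o["opening"])
im,d=camera("wrist");P=cloud("wrist",d)
ims,ds=camera("scene")
save("pics/f.png",np.hstack([cv2.resize(ims[220:370,300:450],(400,400)),cv2.resize(im[0:400,120:520],(400,400))]))
m=(P[...,2]>.172)&(P[...,2]<.2)&(np.hypot(P[...,0]-.527,P[...,1]-.111)<.07)
q=P[m];print(len(q),q.mean(0),cv2.minAreaRect(q[:,:2].astype(np.float32)*1000))
for c in ("wrist","scene"):
  for n in("key_bar","nut_face","bore_mouth"):
    for r in mark_of(n,c)[:1]:print(c,n,r["score"],W(c,r["xyz"]).round(4))
E
```

```text
[0.52641592 0.11064352 0.27160942] 0.051450298771112436
3202 [0.51976688 0.10923623 0.18705635] ((524.4016723632812, 110.72036743164062), (115.70381164550781, 16.465980529785156), 18.796558380126953)
wrist key_bar 0.71 [0.5229 0.1102 0.178 ]
scene key_bar 0.79 [0.4462 0.2159 0.0126]
scene bore_mouth 0.9 [0.5244 0.1114 0.103 ]
```

View pics/f.png

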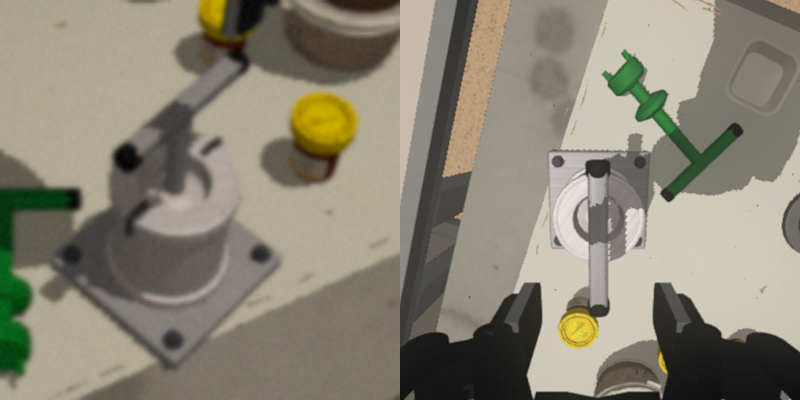

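The key stands upright in the bore. Its bar top is at 0.187 m, which means the pins are on the nut's face. The bar lies at 18.8° against about 18° for the marks, and the gripper is clear.

```bash
python3 -c "from workcell import *;print(job_done())"
```

```text
the job is handed in; nothing more can be done
None
```

I handed the job in at about 15 s: the steel T-key stands released and upright on the nut, its bar at 18.8° against about 18° for the marks, and the pots and boat were still in place when checked before insertion. The nut's own angle was not measured directly, and the green look-alike fell over, cause unknown, and lies on the bench.

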